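# Stack a harness tester's adapter board and cover on its standoffs

### The job

Build up the harness test fixture: take the green adapter board off its sloped cradle and lower it level over the four posts of the blue fixture until it sits flush on the lower collars, then take the aluminium cover plate with the red grip off its cradle and lower it over the same posts until it sits flush on the upper shoulders. Either plate may go on either way round; do not drop them, and leave the other things on the bench where they are.

Things in the scene. Friction and masses are not known exactly. Their poses are not given: they have to be found in the camera images.
- fixture: Fixed blue housing 180 (x) x 136 (y) x 30 mm. Origin: centre of its underside, on the bench; z up. Four stepped posts at x = +-54, y = +-34 mm; heights above the bench: collars 28 mm dia from 30 to 42; steel columns 18 mm dia from 42 to 90, top 2 mm bevelled to 15 mm dia (upper shoulder); brass tips 10 mm dia from 90 to 109, tapering to 4 mm dia at 116.
- lower_seat (a point): Point on the fixture's axis at the collars' top, 42 mm above the bench: where the origin of the board belongs. Axes as the fixture's.
- upper_seat (a point): Point on the fixture's axis at the upper shoulders, 90 mm above the bench: where the origin of the cover belongs. Axes as the fixture's.
- board: Green circuit board, plate 140 (x) x 100 (y) x 6 mm, with four 21 mm through holes at x = +-54, y = +-34 mm. In the middle of its top a black connector header, 70 mm along x, 20 mm wide along y, 34 mm tall (top 40 mm above the underside). Origin: centre of the underside; z: plate normal, out of the gripped face. About 0.15 to 0.28 kg. Starts lying on its cradle's 35 degree slope, x up the slope, against a lip at its lower edge.
- cover: Aluminium cover, plate 140 (x) x 100 (y) x 6 mm, with four 13 mm through holes at x = +-54, y = +-34 mm. In the middle of its top a red grip block, 70 mm along x, 20 mm wide along y, 34 mm tall (top 40 mm above the underside). Origin: centre of the underside; z: plate normal, out of the gripped face. About 0.2 to 0.4 kg. Starts lying on its cradle's 35 degree slope, x up the slope, against a lip at its lower edge.
- board_grip (a point): Point on the board's header, 30 mm above the plate's underside: a good place to pinch across y. On the cradle its z leans 35 degrees from vertical, the way down the slope; lift the board off along that z.
- cover_grip (a point): Point on the cover's red grip, 30 mm above the plate's underside: a good place to pinch across y. On the cradle its z leans 35 degrees from vertical, the way down the slope; lift the cover off along that z.
- cradle_board: Fixed grey stand under the green board, 140 x 84 mm foot, origin at the centre of its underside on the bench. Its sloped top rises 35 degrees towards its +x; the slope's centre is 62 mm above the bench, its upper end 99 mm; yellow lip at the lower end. The fixture and the two cradles may stand in any order from left to right.
- cradle_cover: The same kind of stand, under the cover.
- screwdriver: Bystander: screwdriver lying along x, 170 mm.
- wrench: Bystander: steel wrench lying along x, 150 mm.
- spool: Bystander: empty orange reel, 90 mm dia, 60 mm tall.
- parts_bin: Bystander: small open blue bin, 100 x 100 x 60 mm.
- tape_roll: Bystander: yellow roll, 96 mm dia, 19 mm tall, lying flat.
- mug: Bystander: white mug, 80 mm dia, 95 mm tall.
There are look-alikes about, which are no part of the job. There is more than one size of the board; the one meant has the size given above. What is meant by the cover is not yellow, and is the smaller of those in its own colour.

How it is judged:
On the way, in this order (a step that is already met when the one before it is completed fails the run):
1. the green board sits flush on the lower collars, over all four posts, while the cover is not yet on the posts (horizontal distance between board and lower_seat below 0.004 m and z of board in the frame of lower_seat between -0.003 and 0.003 m and angle between the z axis of board and the z axis of fixture, either way round below 0.04 rad and angle between the x axis of board and the x axis of fixture, either way round below 0.08 rad and linear speed of board below 0.02 m/s and angular speed of board below 0.2 rad/s and horizontal distance between cover and fixture above 0.1 m), for 0.2 s.
2. the cover sits flush on the upper shoulders, over all four posts (horizontal distance between cover and upper_seat below 0.004 m and z of cover in the frame of upper_seat between -0.003 and 0.003 m and angle between the z axis of cover and the z axis of fixture, either way round below 0.04 rad and angle between the x axis of cover and the x axis of fixture, either way round below 0.08 rad and linear speed of cover below 0.02 m/s and angular speed of cover below 0.2 rad/s), for 0.2 s.
At the end, for the whole second after the job is handed in: Board on the lower collars and cover on the upper shoulders, each with its origin within 4 mm sideways and 3 mm in height of its seat, level with the fixture within 0.04 rad and in line with it (either way round) within 0.08 rad, and at rest (all of step 2 and horizontal distance between board and lower_seat below 0.004 m and z of board in the frame of lower_seat between -0.003 and 0.003 m and angle between the z axis of board and the z axis of fixture, either way round below 0.04 rad and angle between the x axis of board and the x axis of fixture, either way round below 0.08 rad and linear speed of board below 0.02 m/s and angular speed of board below 0.2 rad/s); the robot touches nothing.
It fails at once if the board is dropped: moving faster than 0.5 m/s with no finger on it (linear speed of board above 0.5 m/s and contact force between the fingers and board below 0.1 N).
It fails at once if the cover is dropped: moving faster than 0.5 m/s with no finger on it (linear speed of cover above 0.5 m/s and contact force between the fingers and cover below 0.1 N).
It fails at once if a bystander is moved more than 30 mm (distance of any of screwdriver, wrench, spool, parts_bin, tape_roll, mug from where it was at the start of the episode above 0.03 m).
It also fails if it takes over 72 s, if anything falls off the work surface, if the arm or the gripper's body presses on something with over 40 N, if the wrist force passes 120 N, or if a joint passes its speed limit or range.

### The arm

A 6-joint arm with a two-finger parallel gripper is mounted at the origin on the work surface. World frame = base frame: x ahead of the robot, y to its left, z up, the work surface at z = 0. Lengths are in m, angles in rad, forces in N, time in s.
With the tool pointing down it reaches from about 0.35 to 0.95 m from the base axis. Payload 17.4 kg.
Tool frame: the origin (TCP) lies between the finger pads; the fingertips stand ctrl.nose_length ahead of it and the grasp point (between the pads) lies 6 mm ahead of it (ctrl.nose_length is the distance from the TCP to the fingertips, in m); z points along the fingers, y is the line along which they close (so a half turn about z gives the same grasp; the last joint's range is limited). The gripper opens to 93 mm and grips with 3 to 60 N. Pads are 15 mm wide; open, the fingers measure 128 mm over their backs; the gripper's body (75 mm by 188 mm) begins 65 mm behind the grasp point.
Start: joints at [1.289, 0.116, 1.442, -0, 1.584, -0.038], TCP at [0.163, 0.655, 0.244] pointing down, gripper open.
Joint ranges: [-2.83, 2.83], [-0.83, 2.19], [0.07, 2.5], [-1.14, 4.28], [0.01, 3], [-2.97, 2.97]. Speed limits (rad/s): [1.89, 1.89, 2.22, 3.14, 3.14, 3.14].

### API

Orientations are given as a unit quaternion [x, y, z, w].
In Python, from bench import monitor, eyes, workorder, ctrl gives the robot as it stands.
- The arm moves only by the shell command python3 -m handwheel 'ROWS' [FORCE]. ROWS is JSON, a list that holds one entry, the list of rows, each a list of 7 numbers: the shift along the tool's x, y, z in mm, then the turn, a rotation vector about the tool's x, y, z in rad, then the finger opening in mm, from 0 to 93. A call has 1 to 5 rows; each row is the pose to reach, as a shift and turn from the pose commanded when the call began, along the tool's axes at that moment; what a row does not reach only later rows make up. A row lasts 1/12 s, in which the tool goes at most 41.7 mm and 7.16 degrees, less where a joint would pass 70% of its speed; a pose out of reach is approached as far as the arm can. A call with a gripper value outside its range is refused whole. The fingers move at their own pace and stop on an object; FORCE is the grip in N (left out, the last holds). Time passes only in rows, so rows that repeat a pose let the fingers close. It gives the time, the measured TCP pose, the force, the opening and the grip force at its end, in the units of the state.
- monitor.observe(): the state, without advancing time (a new reading comes with each control period).
- eyes.capture(name): name is "scene" or "top" or "wrist"; returns (picture, depth): 480x640x3 uint8, red, green, blue; 480x640 float32, m along the optical axis (not along the pixel's ray), 0 where there is no reading.
- eyes.camera_params(name): a dict with "mtx" (3x3 intrinsics, pixels), "k1" (the pictures are not rectified: a ray, as slopes to the right and down, at radius r is drawn at 1 + k1 r^2 times it, then the intrinsics apply), "R" (3x3) and "t" (3): a world point X has camera coordinates R X + t; the wrist camera has in their place "hand_eye" (4x4, takes a point from camera to tool coordinates, whose origin is the TCP and whose axes are the flange's). Camera axes: x right, y down, z forward; pixel columns grow to the right and rows downward; lengths in m; the calibration is good to about 2 mm. A picture is of the moment at which its call begins: read the wrist's pose just before it. camera_params takes no time and is no camera call.
- workorder.close_job(): hands the job in; it is judged then, once.
The state is a dict: "clock": time; "q": joint angles; "qvel": joint speeds; "joint_efforts": joint torques, N m; "ee_pos": TCP position; "ee_rot": TCP orientation; "contact_force": force on the tool from outside, world axes, zero at the start; "wrist_torque": the same for the moment, N m; "finger_gap": finger opening in m; "grasp_force": force on a finger pad.
Only numpy, scipy, OpenCV 4.12 (cv2) and the standard library are available. Lean on these libraries where they do the work, as an engineer would, in place of code of your own. Each camera call takes 0.05 s, during which the arm holds its last target. There are 200 camera calls.

## Working session

There is one attempt and no reset: what is moved stays moved. The work goes in short steps, Python scripts to look and compute and a shell command to move; the robot and the scene stay as the last step left them, time stands still between calls to the robot, and variables do not carry over. Pictures are saved under pics/ and viewed, at most 10 in all, crops included, and the job is handed in when it is done.

```bash
ls; mkdir -p pics; python3 - <<'E'
from bench import monitor, eyes, workorder, ctrl
import cv2, numpy as np
print(ctrl.nose_length); print(monitor.observe())
for n in ("scene","top"):
    p,d=eyes.capture(n); cv2.imwrite(f"pics/{n}0.png",p[:,:,::-1]); np.save(f"pics/{n}0.npy",d)
    print(n,eyes.camera_params(n))
print(eyes.camera_params("wrist"))
E
```

```text
pics
0.025
{'clock': 0.0, 'q': array([ 1.28918746e+00,  1.16478113e-01,  1.44229000e+00, -9.87329919e-06,
        1.58398149e+00, -3.78110728e-02]), 'qvel': array([ 0.00017896,  0.00163504, -0.00050181,  0.00083335,  0.00088639,
        0.00025303]), 'joint_efforts': array([ 1.06172061e-03, -7.21272898e+01, -6.22598863e+01,  7.80091295e-02,
        2.39458104e-02, -8.84153064e-05]), 'ee_pos': array([0.16290643, 0.6548606 , 0.24289511]), 'ee_rot': array([ 1.21597272e-01,  9.92579351e-01, -5.71899161e-04, -8.71227092e-05]), 'contact_force': array([-0.62240895,  0.10803579, -0.24692396]), 'wrist_torque': array([ 0.01567846, -0.00228513, -0.05071609]), 'grasp_force': 0.0, 'finger_gap': 0.09281461547136778}
scene {'mtx': array([[462.81394524,   0.        , 322.45868203],
       [  0.        , 462.81394524, 239.20352377],
       [  0.        ,   0.        ,   1.        ]]), 'k1': -0.06222986148595329, 'R': array([[ 0.41522477,  0.90967501, -0.00893087],
       [ 0.70238624, -0.32681502, -0.63233339],
       [-0.57813663,  0.25628756, -0.7746449 ]]), 't': array([-0.17658276, -0.333444  ,  1
[... 257 characters left out ...]
9],
       [-0.98363716,  0.00476946, -0.1800977 ],
       [ 0.18007229, -0.00531277, -0.98363903]]), 't': array([-0.05117088,  0.54238452,  1.19412462])}
{'mtx': array([[378.05056237,   0.        , 322.6928489 ],
       [  0.        , 378.05056237, 239.10661536],
       [  0.        ,   0.        ,   1.        ]]), 'k1': -0.001564860091258455, 'hand_eye': array([[-9.88394704e-05, -9.69547766e-01, -2.44902264e-01,
         6.75000318e-02],
       [ 9.99999709e-01,  8.94743247e-05, -7.57808728e-04,
         5.07540509e-04],
       [ 7.56644225e-04, -2.44902268e-01,  9.69547475e-01,
        -1.41369478e-01],
       [ 0.00000000e+00,  0.00000000e+00,  0.00000000e+00,
         1.00000000e+00]])}
```

View pics/top0.png

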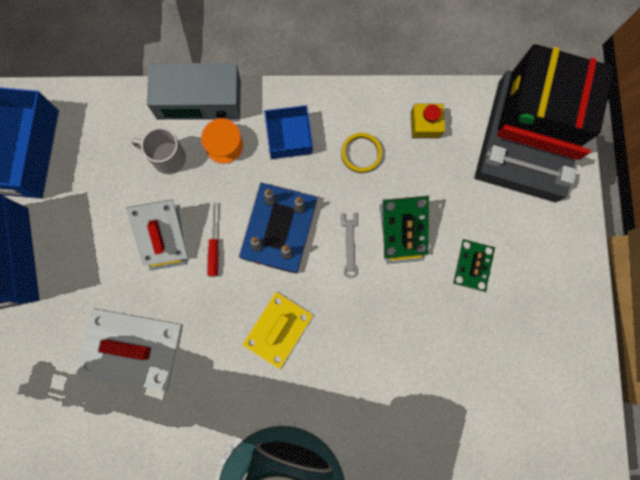

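View pics/scene0.png

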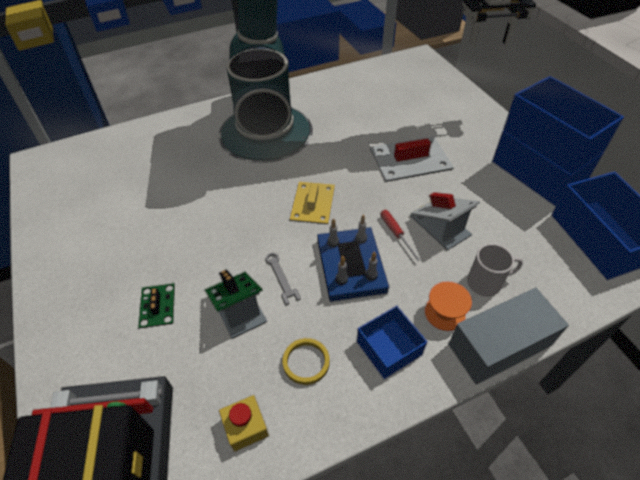

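The scene shows:
- **Board candidates (top view):** A at (406,228), raised on a cradle with a yellow lip at (405,260). B at (475,265), lying flat and smaller. A fits.
- **Cover candidates (top view):** (157,235), on a cradle with a lip and smaller. (132,350), flat and larger. (280,330), which is yellow. The first fits.
- **Fixture:** at (280,228).

I'll confirm in a crop and measure.

```bash
cat > h.py <<'E'
from bench import monitor, eyes, workorder, ctrl
import cv2, numpy as np
from scipy.spatial.transform import Rotation as Ro
def cam(name,st=None):
    c=eyes.camera_params(name)
    if name=="wrist":
        T=np.eye(4);T[:3,:3]=Ro.from_quat(st["ee_rot"]).as_matrix();T[:3,3]=st["ee_pos"];M=T@c["hand_eye"]
    else:
        M=np.eye(4);M[:3,:3]=c["R"].T;M[:3,3]=-c["R"].T@c["t"]
    return c["mtx"],np.array([c["k1"],0,0,0]),M       # M camera->world
def rays(C,uv):
    n=cv2.undistortPoints(np.asarray(uv,float).reshape(-1,1,2),C[0],C[1])[:,0]
    return np.c_[n,np.ones(len(n))]
def cloud(C,d):
    v,u=np.mgrid[:480,:640]
    P=rays(C,np.c_[u.ravel(),v.ravel()])*d.reshape(-1,1)
    return (P@C[2][:3,:3].T+C[2][:3,3]).reshape(480,640,3)
def onz(C,uv,z):
    r=rays(C,uv)@C[2][:3,:3].T;o=C[2][:3,3]
    return o+r*((z-o[2])/r[:,2])[:,None]
def onplane(C,uv,p,n):
    r=rays(C,uv)@C[2][:3,:3].T;o=C[2][:3,3]
    return o+r*(((p-o)@n)/(r@n))[:,None]
def proj(C,X):
    X=(np.asarray(X,float)-C[2][:3,3])@C[2][:3,:3]
    return cv2.projectPoints(X.reshape(-1,1,3),np.zeros(3),np.zeros(3),C[0],C[1])[0][:,0]
def shot(name,tag):
    st=monitor.observe();p,d=eyes.capture(name);cv2.imwrite(f"pics/{tag}.png",p[:,:,::-1]);np.savez(f"pics/{tag}.npz",d=d,pos=st["ee_pos"],rot=st["ee_rot"])
    return st,p,d
def load(name,tag):
    z=np.load(f"pics/{tag}.npz");st=dict(ee_pos=z["pos"],ee_rot=z["rot"])
    return cam(name,st),cv2.imread(f"pics/{tag}.png")[:,:,::-1],z["d"]
def move(Rt,pt,st=None):
    "shift mm / rotvec in present tool axes towards target tool pose"
    st=st or monitor.observe();R0=Ro.from_quat(st["ee_rot"])
    return np.round(R0.inv().apply(pt-st["ee_pos"])*1e3,1),np.round((R0.inv()*Ro.from_matrix(Rt)).as_rotvec(),4)
E
python3 - <<'E'
from h import *
C=cam("top");d=np.load("pics/top0.npy");img=cv2.imread("pics/top0.png")
P=cloud(C,d)
def crop(u,v,s=45,k=400): return cv2.resize(img[v-s:v+s,u-s:u+s],(k,k),interpolation=cv2.INTER_CUBIC)
c=[crop(406,228),crop(157,235)];cv2.imwrite("pics/cand.png",np.hstack(c))
# fixture
m=np.zeros((480,640),bool);m[175:280,230:330]=1
b=(img[:,:,0]>1.6*img[:,:,2].astype(float))&m&(abs(P[:,:,2]-.03)<.008)
print("fix",cv2.minAreaRect(P[b][:,:2].astype(np.float32)*1e3),b.sum())
for n,(u0,u1,v0,v1) in dict(board=(375,440,190,265),cover=(120,195,195,272)).items():
    Q=P[v0:v1,u0:u1].reshape(-1,3);Q=Q[Q[:,2]>.035];best=0
    rng=np.random.default_rng(0)
    for _ in range(500):
        a=Q[rng.choice(len(Q),3,False)];nn=np.cross(a[1]-a[0],a[2]-a[0]);l=np.linalg.norm(nn)
        if l<1e-6: continue
        nn/=l;nn*=np.sign(nn[2])
        k=abs((Q-a[0])@nn)<.003
        if k.sum()>best: best=k.sum();K=k
    A=Q[K];c0=A.mean(0);nn=np.linalg.svd(A-c0,full_matrices=False)[2][2];nn*=np.sign(nn[2])
    x=-nn*nn[2];x[2]+=1;x/=np.linalg.norm(x);y=np.cross(nn,x)
    ab=np.c_[(A-c0)@x,(A-c0)@y]
    r=cv2.minAreaRect(ab.astype(np.float32)*1e3)
    cc=c0+x*r[0][0]/1e3+y*r[0][1]/1e3
    print(n,len(A),"n",nn,"tilt",np.degrees(np.arccos(nn[2])),"xdir",x,np.degrees(np.arctan2(x[1],x[0])),"rect",r,"centre top",cc)
E
```

```text
fix ((568.14453125, 8.124198913574219), (133.16432189941406, 179.10769653320312), 75.06425476074219) 3128
board 1465 n [-0.57049811 -0.05531548  0.81943401] tilt 34.97182356331912 xdir [0.81560912 0.07908143 0.57317353] 5.538085209623945 rect ((-5.639514923095703, -1.1373786926269531), (101.10660552978516, 126.18281555175781), 89.74909973144531) centre top [ 0.56259006 -0.27011636  0.07076678]
cover 1665 n [-0.56076596 -0.09485228  0.8225233 ] tilt 34.661810370507574 xdir [0.81100333 0.13717936 0.56873141] 9.600577839864664 rect ((-5.7166748046875, 1.0023384094238281), (129.8871612548828, 101.4522933959961), 0.3080731928348541) centre top [0.55197321 0.2704281  0.07005939]
```

View pics/cand.png

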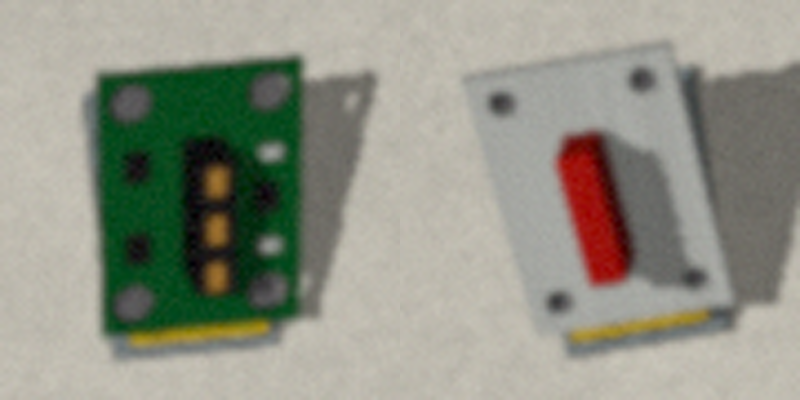

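Crop confirms the full-size green board (left) and the small aluminium cover with the red grip (right), both on cradles with yellow lips. Next I get their poses from the holes and plan the first move, above the fixture.

```bash
cat > plan.py <<'E'
from h import *
def frame(x,z):
    z=z/np.linalg.norm(z);x=x-z*(x@z);x/=np.linalg.norm(x);return np.c_[x,np.cross(z,x),z]
def tool(F): return np.c_[-F[:,0],F[:,1],-F[:,2]]     # tool x=-x, y=y, z=-z
E
python3 - <<'E'
from plan import *
C=cam("top")
def pose(n,c0,uv):
    uv=np.array(uv,float)
    Q=onplane(C,uv,np.array(c0),np.array(n)/np.linalg.norm(n))  # order: upL, upR, loL, loR
    x=(Q[0]+Q[1]-Q[2]-Q[3]);F=frame(x,np.array(n))
    o=Q.mean(0)-.006*F[:,2]
    print("origin",o.round(4),"x",F[:,0].round(4),"z",F[:,2].round(4),"dims",np.linalg.norm(x)/2, np.linalg.norm(Q[0]+Q[2]-Q[1]-Q[3])/2)
    return o,F
k=90/400
b=[(361+u*k,183+v*k) for u,v in [(130,103),(270,90),(135,302),(267,290)]]
c=[(112+u*k,190+v*k) for u,v in [(102,103),(242,79),(159,302),(294,277)]]
ob,Fb=pose([-.5705,-.0553,.8194],[.5626,-.2701,.0708],b)
oc,Fc=pose([-.5608,-.0949,.8225],[.5520,.2704,.0701],c)
a=np.radians(-15);Ff=frame(np.array([np.cos(a),np.sin(a),0]),np.array([0,0,1.]))
np.savez("est.npz",ob=ob,Fb=Fb,oc=oc,Fc=Fc,Ff=Ff)
print(move(tool(Ff),np.array([.568,.008,.30])))
E
```

```text
origin [ 0.5605 -0.2718  0.0619] x [0.8159 0.0763 0.5732] z [-0.5705 -0.0553  0.8194] dims 0.10718155787946229 0.06732207509057339
origin [0.5506 0.2702 0.0618] x [0.811  0.1369 0.5688] z [-0.5608 -0.0949  0.8225] dims 0.107522345565141 0.06790144901564994
(array([-549.3, -530. ,  -56.5]), array([-0.001, -0.   ,  0.018]))
```

```bash

python3 -m handwheel '[[[-28,-26,-15,0,0,0.005,93],[-56,-53,-30,0,0,0.005,93],[-84,-79,-45,0,0,0.01,93],[-112,-106,-57,0,0,0.018,93],[-137,-132,-57,0,0,0.018,93]]]'
python3 -m handwheel '[[[-28,-27,0,0,0,0,93],[-56,-54,0,0,0,0,93],[-84,-81,0,0,0,0,93],[-112,-108,0,0,0,0,93],[-137,-133,0,0,0,0,93]]]'
python3 -m handwheel '[[[-28,-27,0,0,0,0,93],[-56,-54,0,0,0,0,93],[-84,-81,0,0,0,0,93],[-112,-108,0,0,0,0,93],[-137,-133,0,0,0,0,93]]]'
python3 -m handwheel '[[[-28,-27,0,0,0,0,93],[-56,-54,0,0,0,0,93],[-84,-81,0,0,0,0,93],[-112,-108,0,0,0,0,93],[-137,-133,0,0,0,0,93]]]'
python3 -m handwheel '[[[0,0,0,0,0,0,93],[0,0,0,0,0,0,93],[0,0,0,0,0,0,93]]]'
python3 - <<'E'
from plan import *
st,p,d=shot("wrist","fix1");print(st["clock"],st["ee_pos"],st["q"].round(2))
e=np.load("est.npz");print(move(tool(e["Ff"]),np.array([.568,.008,.30])))
E
```

```text
clock: 0.52
ee_pos: [0.265, 0.4925, 0.303]
ee_rot: [0.131, 0.991, 0.001, 0.001]
contact_force: [0.5, -0.0, -0.3]
finger_gap: 0.093
grasp_force: 0.0
clock: 0.93
ee_pos: [0.3625, 0.328, 0.3005]
ee_rot: [0.131, 0.991, -0.0, 0.0]
contact_force: [-0.7, 0.4, 1.3]
finger_gap: 0.093
grasp_force: 0.0
clock: 1.35
ee_pos: [0.4605, 0.1639, 0.3006]
ee_rot: [0.131, 0.991, -0.0, 0.0]
contact_force: [1.3, -0.2, 0.2]
finger_gap: 0.0933
grasp_force: 0.0
clock: 1.77
ee_pos: [0.5584, -0.0001, 0.3004]
ee_rot: [0.131, 0.991, -0.0, -0.0]
contact_force: [0.7, -0.5, -0.4]
finger_gap: 0.0928
grasp_force: 0.0
clock: 2.02
ee_pos: [0.5576, 0.0023, 0.3003]
ee_rot: [0.131, 0.991, 0.0, -0.0]
contact_force: [0.1, 0.3, 0.4]
finger_gap: 0.0924
grasp_force: 0.0
2.0167 [0.5575602  0.00228284 0.30032493] [-0.04 -0.15  1.61  0.    1.68 -1.35]
(array([-8.9,  7.8,  0.6]), array([ 0.0001, -0.0003,  0.0004]))
```

View pics/fix1.png

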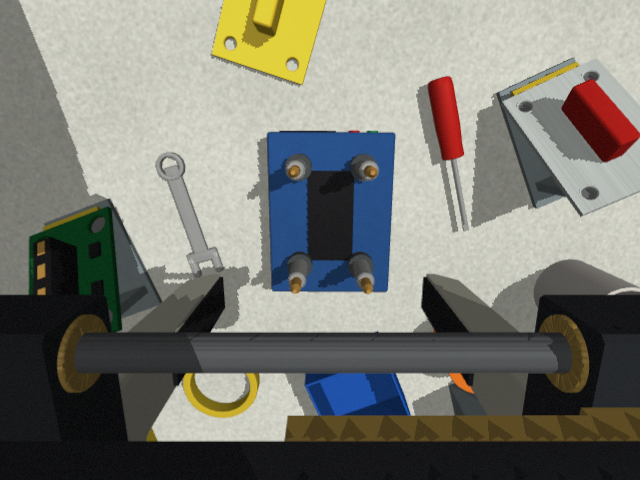

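Picture: fixture in the middle, with brass tips near (294,172), (369,173), (296,285), (368,287); cover to the right, board to the left. I fit the fixture pose to the depth points on the posts.

```bash
cat > fitfix.py <<'E'
from plan import *
from scipy.optimize import least_squares
def fitfix(C,d,x0=(.568,.008,np.radians(-15))):
    P=cloud(C,d).reshape(-1,3);P=P[d.ravel()>0]
    posts=np.array([(a,b) for a in(.054,-.054) for b in(.034,-.034)])
    x=np.array(x0)
    def L(x): c,s=np.cos(x[2]),np.sin(x[2]);return (P[:,:2]-x[:2])@np.array([[c,-s],[s,c]])
    for it in range(4):
        l=L(x);D=np.linalg.norm(l[:,None]-posts,axis=2);j=D.argmin(1);m=D.min(1)
        tip=(P[:,2]>.093)&(P[:,2]<.108);col=(P[:,2]>.048)&(P[:,2]<.085)
        r=np.where(tip,.005,.009);k=(tip|col)&(abs(m-r)<(.006,.004,.003,.003)[it])
        f=lambda x:(np.linalg.norm(L(x)[k]-posts[j[k]],axis=1)-r[k])*1e3
        s=least_squares(f,x,loss="soft_l1");x=s.x
    return x,k.sum(),np.abs(s.fun).mean(),np.bincount(j[k],minlength=4)
def fith(C,img,d,x):
    P=cloud(C,d);b=(img[:,:,2]>1.6*img[:,:,0].astype(float))&(abs(P[:,:,2]-.03)<.006)&(np.linalg.norm(P[:,:,:2]-x[:2],axis=2)<.13)
    return cv2.minAreaRect(P[b][:,:2].astype(np.float32)*1e3),np.median(P[b][:,2])
E
python3 - <<'E'
from fitfix import *
C,img,d=load("wrist","fix1")
r=fitfix(C,d);print(r,np.degrees(r[0][2]));print(fith(C,img,d,r[0]))
posts=np.array([(a,b) for a in(.054,-.054) for b in(.034,-.034)]);c,s=np.cos(r[0][2]),np.sin(r[0][2])
W=posts@np.array([[c,s],[-s,c]])+r[0][:2];print(proj(C,np.c_[W,[.116]*4]).round(1))
Ct=cam("top");dt=np.load("pics/top0.npy");r2=fitfix(Ct,dt);print("top",r2)
e=dict(np.load("est.npz"));e["fix"]=r[0];np.savez("est.npz",**e)
# cover / board planes seen here
st=monitor.observe()
T=tool(e["Fb"]);print("board above",move(T,e["ob"]+e["Fb"][:,2]*.16))
E
```

```text
(array([ 0.56976631,  0.00742659, -0.26665349]), np.int64(630), np.float64(0.14796575589808553), array([247, 239,  85,  59])) -15.278119648790115
(((568.1721801757812, 8.043540954589844), (135.11141967773438, 178.39651489257812), 74.61504364013672), np.float64(0.030354155542012096))
[[367.9 291.7]
 [294.1 291.4]
 [372.2 173. ]
 [292.3 172.6]]
top (array([ 0.56900414,  0.00965241, -0.26645613]), np.int64(146), np.float64(0.43042884051573055), array([45, 41, 33, 27]))
board above (array([  11.9, -296.6,  107.5]), array([-0.1099, -0.6038, -0.3442]))
```

```bash

python3 -m handwheel '[[[1,-30,8,-0.011,-0.06,-0.034,93],[2,-60,16,-0.022,-0.12,-0.069,93],[3,-90,24,-0.033,-0.181,-0.103,93],[4,-120,32,-0.044,-0.241,-0.138,93],[5,-150,40,-0.055,-0.302,-0.172,93]]]'
python3 - <<'E'
from plan import *
e=np.load("est.npz")
print("board above",move(tool(e["Fb"]),e["ob"]+e["Fb"][:,2]*.16),monitor.observe()["q"].round(2))
E
```

```text
clock: 2.48
ee_pos: [0.5135, -0.1411, 0.2609]
ee_rot: [0.042, 0.987, 0.007, 0.155]
contact_force: [0.5, -0.4, 0.4]
finger_gap: 0.0929
grasp_force: 0.0
board above (array([  51. , -144.4,   50.9]), array([-0.055 , -0.2974, -0.1681])) [-0.38 -0.39  1.89  0.12  1.35 -1.87]
```

```bash

python3 -m handwheel '[[[10,-29,10,-0.011,-0.06,-0.034,93],[20,-58,20,-0.022,-0.12,-0.069,93],[31,-87,30,-0.033,-0.181,-0.103,93],[41,-116,40,-0.044,-0.241,-0.138,93],[51,-144,51,-0.055,-0.297,-0.168,93]]]'
python3 -m handwheel '[[[0,0,0,0,0,0,93],[0,0,0,0,0,0,93],[0,0,0,0,0,0,93]]]'
python3 - <<'E'
from plan import *
e=np.load("est.npz")
st,p,d=shot("wrist","b1");print(monitor.observe()["q"].round(2))
print("board above",move(tool(e["Fb"]),e["ob"]+e["Fb"][:,2]*.16))
C=cam("wrist",st);h=np.array([(a,b) for a in(.054,-.054) for b in(.034,-.034)])
print(proj(C,e["ob"]+np.c_[h,[.006]*4]@e["Fb"].T).round(0))
E
```

```text
clock: 2.9
ee_pos: [0.4685, -0.2804, 0.1932]
ee_rot: [-0.044, 0.953, 0.014, 0.3]
contact_force: [1.7, -0.2, -0.4]
finger_gap: 0.0928
grasp_force: 0.0
clock: 3.15
ee_pos: [0.4693, -0.2795, 0.1933]
ee_rot: [-0.042, 0.954, 0.015, 0.298]
contact_force: [-0.1, -0.5, 0.7]
finger_gap: 0.0927
grasp_force: 0.0
[-0.81 -0.41  2.07  0.52  1.13 -2.62]
board above (array([ 0.9, -1.4,  0.2]), array([-0.0003, -0.0042, -0.0034]))
[[362. 294.]
 [281. 294.]
 [365. 162.]
 [276. 162.]]
```

View pics/b1.png

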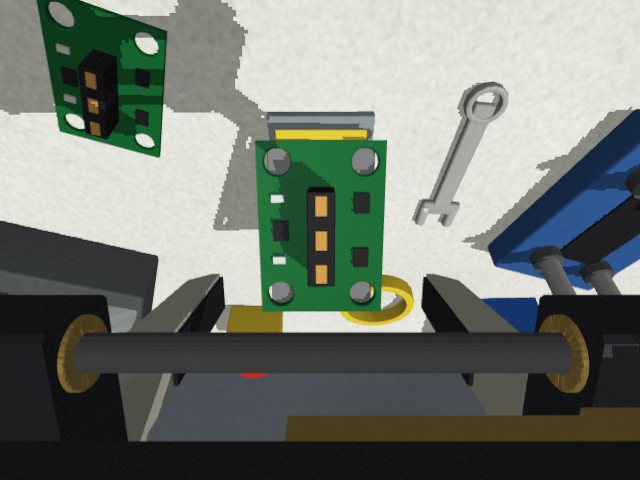

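Board in view: holes at (277,161), (365,161), (281,292), (361,292), within about 1–2 px of the prediction. Refining the pose from them.

```bash
cat > plate.py <<'E'
from plan import *
def plate(C,d,uv):
    "uv: holes lowL.. given as low y+,low y-,up y+,up y- ; plane from depth"
    P=cloud(C,d);uv=np.array(uv,float);hull=np.zeros((480,640),np.uint8)
    cv2.fillConvexPoly(hull,cv2.convexHull(uv.astype(np.int32)),1)
    Q=P[(hull>0)&(d>0)];rng=np.random.default_rng(0);best=0
    for _ in range(300):
        a=Q[rng.choice(len(Q),3,False)];n=np.cross(a[1]-a[0],a[2]-a[0]);l=np.linalg.norm(n)
        if l<1e-7: continue
        k=abs((Q-a[0])@n/l)<.0015
        if k.sum()>best:best=k.sum();K=k
    A=Q[K];c=A.mean(0);n=np.linalg.svd(A-c,full_matrices=False)[2][2];n*=np.sign(n[2])
    H=onplane(C,uv,c,n)   # [low a, low b, up a, up b]
    F=frame(H[2]+H[3]-H[0]-H[1],n);o=H.mean(0)-.006*n
    print("origin",o.round(4),"x",F[:,0].round(4),"z",n.round(4),"tilt",np.degrees(np.arccos(n[2])).round(2),"dims",np.linalg.norm(H[2]+H[3]-H[0]-H[1])/2,np.linalg.norm(H[0]+H[2]-H[1]-H[3])/2,"n",best)
    return o,F
E
python3 - <<'E'
from plate import *
C,img,d=load("wrist","b1")
o,F=plate(C,d,[(277,161),(365,161),(281,292),(361,292)])
e=dict(np.load("est.npz"));e["ob"]=o;e["Fb"]=F;np.savez("est.npz",**e)
print(move(tool(F),o+F[:,2]*.036))
E
```

```text
origin [ 0.5593 -0.2719  0.0615] x [0.8168 0.0709 0.5726] z [-0.5704 -0.0503  0.8198] tilt 34.93 dims 0.1070066392458478 0.0670084490948692 n 6935
(array([  1.6,  -1.2, 123.8]), array([ 0.0047, -0.0035,  0.0022]))
```

```bash

python3 -m handwheel '[[[1.6,-1.2,25,0.005,-0.004,0.002,93],[1.6,-1.2,55,0.005,-0.004,0.002,93],[1.6,-1.2,85,0.005,-0.004,0.002,93],[1.6,-1.2,110,0.005,-0.004,0.002,93],[1.6,-1.2,124,0.005,-0.004,0.002,93]]]'
python3 -m handwheel '[[[0,0,0,0,0,0,93],[0,0,0,0,0,0,60],[0,0,0,0,0,0,40],[0,0,0,0,0,0,28],[0,0,0,0,0,0,24]]]' 20
python3 -m handwheel '[[[0,0,0,0,0,0,10],[0,0,0,0,0,0,10],[0,0,0,0,0,0,10],[0,0,0,0,0,0,10],[0,0,0,0,0,0,10]]]' 25
python3 -m handwheel '[[[0,0,0,0,0,0,10],[0,0,0,0,0,0,10],[0,0,0,0,0,0,10],[0,0,0,0,0,0,10],[0,0,0,0,0,0,10]]]' 25
python3 - <<'E'
from plate import *
e=np.load("est.npz");st=monitor.observe()
print(move(tool(e["Fb"]),e["ob"]+e["Fb"][:,2]*.036),st["grasp_force"],st["finger_gap"])
E
```

```text
clock: 3.62
ee_pos: [0.5399, -0.2722, 0.0882]
ee_rot: [-0.042, 0.953, 0.014, 0.299]
contact_force: [-1.1, 1.3, -1.1]
finger_gap: 0.0928
grasp_force: 0.0
clock: 4.03
ee_pos: [0.5382, -0.2751, 0.0913]
ee_rot: [-0.041, 0.953, 0.013, 0.301]
contact_force: [-0.1, -0.2, 0.0]
finger_gap: 0.0709
grasp_force: 0.0
clock: 4.45
ee_pos: [0.538, -0.275, 0.0898]
ee_rot: [-0.041, 0.953, 0.013, 0.3]
contact_force: [-0.8, -0.4, 0.3]
finger_gap: 0.0373
grasp_force: 0.0
clock: 4.87
ee_pos: [0.5381, -0.2748, 0.0898]
ee_rot: [-0.041, 0.953, 0.013, 0.3]
contact_force: [-0.1, 0.8, 0.1]
finger_gap: 0.0198
grasp_force: 25.0
(array([-1.3,  1.1, -0.6]), array([-0.0005,  0.0002, -0.001 ])) 24.99796450138092 0.019833520856434625
```

```bash

python3 -m handwheel '[[[0,0,-8,0,0,0,10],[0,0,-20,0,0,0,10],[0,0,-40,0,0,0,10],[0,0,-65,0,0,0,10],[0,0,-90,0,0,0,10]]]' 30
python3 -m handwheel '[[[0,0,-15,0,0,0,10],[0,0,-25,0,0,0,10],[0,0,-25,0,0,0,10]]]'
python3 - <<'E'
from fitfix import *
e=np.load("est.npz");fx=e["fix"];st,p,d=shot("wrist","b2")
F=frame(np.array([np.cos(fx[2]),np.sin(fx[2]),0]),np.array([0,0,1.]))
print(st["finger_gap"],st["grasp_force"])
print(move(tool(F),np.array([.569,.008,.25])))
E
```

```text
clock: 5.28
ee_pos: [0.4855, -0.2791, 0.1644]
ee_rot: [-0.041, 0.953, 0.013, 0.299]
contact_force: [0.5, -0.7, -2.6]
finger_gap: 0.0202
grasp_force: 30.0
clock: 5.53
ee_pos: [0.4718, -0.2812, 0.1865]
ee_rot: [-0.041, 0.953, 0.012, 0.301]
contact_force: [0.4, -0.1, -1.9]
finger_gap: 0.0198
grasp_force: 30.0
0.01981942760530766 29.998775124549866
(array([-136.6,  279.6,   15.9]), array([0.1068, 0.6044, 0.3409]))
```

View pics/b2.png

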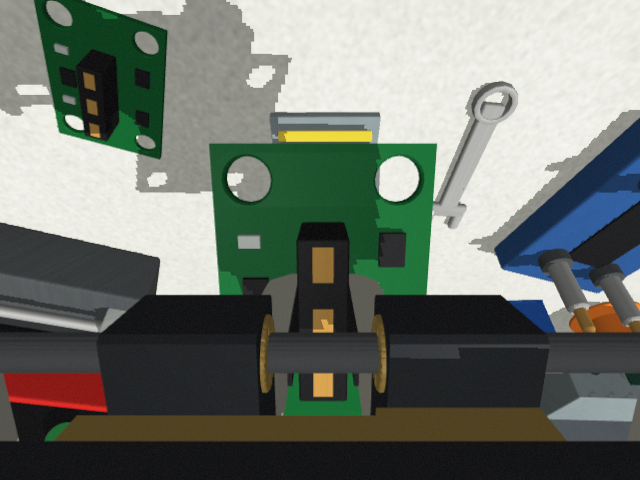

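Board is held level in the fingers; lower-side holes at (249,180) and (397.5,178.5). I compute its pose in the hand.

```bash
cat > inhand.py <<'E'
from fitfix import *
def inhand(tag,u1,u2,poly):
    C,img,d=load("wrist",tag);z=np.load(f"pics/{tag}.npz");Rt=Ro.from_quat(z["rot"]).as_matrix();pt=z["pos"]
    P=cloud(C,d);h=np.zeros((480,640),np.uint8);cv2.fillConvexPoly(h,np.array(poly,np.int32),1)
    Q=(P[(h>0)&(d>0)]-pt)@Rt   # tool coords
    rng=np.random.default_rng(0);best=0
    for _ in range(400):
        a=Q[rng.choice(len(Q),3,False)];n=np.cross(a[1]-a[0],a[2]-a[0]);l=np.linalg.norm(n)
        if l<1e-7 or abs(n[2])/l<.9: continue
        k=abs((Q-a[0])@n/l)<.0012
        if k.sum()>best:best=k.sum();K=k
    A=Q[K];c=A.mean(0);n=np.linalg.svd(A-c,full_matrices=False)[2][2];n*=-np.sign(n[2])
    H=(onplane(C,[u1,u2],pt+Rt@c,Rt@n)-pt)@Rt
    y=H[1]-H[0];F=frame(np.cross(y,n),n)   # H[0] y-, H[1] y+ side; x=y x z
    o=H.mean(0)+.054*F[:,0]-.006*n         # both holes lie at plate x=-54
    print("hole dist",np.linalg.norm(y),"origin in tool mm",(o*1e3).round(2),"n",n.round(4),"x",F[:,0].round(4),best)
    return o,F
def target(o,F,seat,yaw):
    "tool pose putting plate (o,F in tool) at seat, x along yaw"
    W=frame(np.array([np.cos(yaw),np.sin(yaw),0]),np.array([0,0,1.]));R=W@F.T
    return R,np.array(seat)-R@o
E
python3 - <<'E'
from inhand import *
o,F=inhand("b2",(249,179.7),(397.5,178.7),[(215,148),(432,148),(426,288),(222,288)])
e=dict(np.load("est.npz"));e["ohb"]=o;e["Fhb"]=F;np.savez("est.npz",**e)
fx=e["fix"];R,p=target(o,F,[fx[0],fx[1],.20],fx[2]);print(move(R,p));print(p)
E
```

```text
hole dist 0.06655607411163729 origin in tool mm [-2.24  0.97 35.39] n [ 5.3e-03  7.0e-04 -1.0e+00] x [-1.      0.0069 -0.0053] 19472
(array([-127. ,  278.8,   27. ]), array([0.1073, 0.6093, 0.3482]))
[0.56752186 0.00702429 0.23539576]
```

```bash
python3 - <<'E'
from inhand import *
e=np.load("est.npz");fx=e["fix"];o=e["ohb"]+[.0004,0,0];R,p=target(o,e["Fhb"],[fx[0],fx[1],.20],fx[2])
st=monitor.observe();R0=Ro.from_quat(st["ee_rot"]);rv=(R0.inv()*Ro.from_matrix(R)).as_rotvec()
Rm=(R0*Ro.from_rotvec(rv/2)).as_matrix();pm=(st["ee_pos"]+p)/2;pm[2]=.265
a=move(Rm,pm);print(a)
st2=dict(ee_pos=st["ee_pos"]+R0.apply(a[0]/1e3),ee_rot=(R0*Ro.from_rotvec(a[1])).as_quat());print(move(R,p,st2))
E
```

```text
(array([-95.1, 139.3, -31.3]), array([0.0536, 0.3047, 0.1741]))
(array([-22.5, 146.9,  42.4]), array([0.0537, 0.3046, 0.1741]))
```

```bash

python3 -m handwheel '[[[-19,20,-10,0.008,0.045,0.026,10],[-38,46,-18,0.018,0.1,0.056,10],[-57,75,-25,0.03,0.17,0.095,10],[-76,106,-31,0.042,0.24,0.135,10],[-95,139,-31,0.0536,0.305,0.174,10]]]'
python3 -m handwheel '[[[-4,33,8,0.012,0.07,0.04,10],[-9,66,17,0.025,0.14,0.08,10],[-14,98,26,0.037,0.21,0.12,10],[-19,125,35,0.047,0.27,0.152,10],[-22.5,147,42.4,0.0537,0.3046,0.174,10]]]'
python3 -m handwheel '[[[0,0,0,0,0,0,10],[0,0,0,0,0,0,10],[0,0,0,0,0,0,10],[0,0,0,0,0,0,10]]]'
python3 - <<'E'
from inhand import *
e=np.load("est.npz");fx=e["fix"];o=e["ohb"]+[.0004,0,0];R,p=target(o,e["Fhb"],[fx[0],fx[1],.042],fx[2])
print(move(R,p),monitor.observe()["q"].round(2)); shot("wrist","b3")
shot("scene","b3s")
img=cv2.imread("pics/b3s.png")[170:320,270:430];w=cv2.imread("pics/b3.png")
cv2.imwrite("pics/b3c.png",np.hstack([cv2.resize(img,(400,375),interpolation=cv2.INTER_CUBIC),cv2.resize(w,(400,375))]))
E
```

```text
clock: 6.0
ee_pos: [0.5207, -0.1357, 0.2651]
ee_rot: [0.05, 0.987, 0.006, 0.15]
contact_force: [1.8, -0.4, -1.4]
finger_gap: 0.0199
grasp_force: 30.0
clock: 6.42
ee_pos: [0.5689, 0.01, 0.2322]
ee_rot: [0.136, 0.991, 0.001, -0.006]
contact_force: [0.8, -1.1, -2.0]
finger_gap: 0.0196
grasp_force: 30.0
clock: 6.75
ee_pos: [0.568, 0.0065, 0.2343]
ee_rot: [0.136, 0.991, 0.001, -0.003]
contact_force: [0.1, -0.4, -1.9]
finger_gap: 0.0198
grasp_force: 30.0
(array([-9.000e-01,  1.000e-01,  1.569e+02]), array([ 0.0008, -0.0011,  0.0007])) [-0.03 -0.11  1.68  0.    1.57 -1.33]
```

View pics/b3c.png

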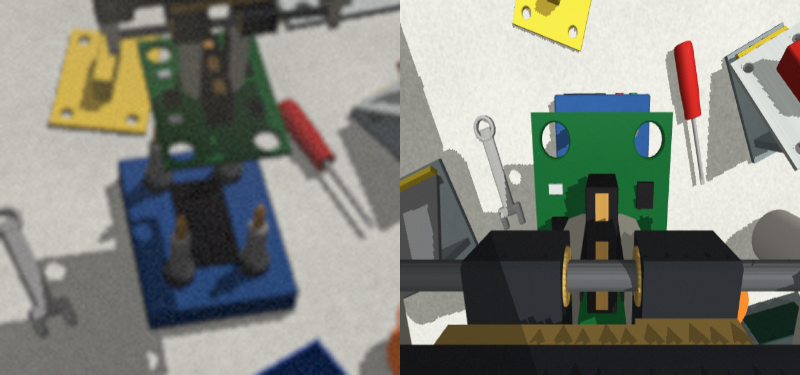

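Board hangs level above the fixture, aligned. Descend to just above the columns and look at the tips in the holes.

```bash

python3 -m handwheel '[[[-0.9,0,20,0,0,0,10],[-0.9,0,45,0,0,0,10],[-0.9,0,70,0,0,0,10],[-0.9,0,85,0,0,0,10],[-0.9,0,98,0,0,0,10]]]'
python3 -m handwheel '[[[0,0,0,0,0,0,10],[0,0,0,0,0,0,10],[0,0,0,0,0,0,10]]]'
python3 - <<'E'
from inhand import *
e=np.load("est.npz");fx=e["fix"];o=e["ohb"]+[.0004,0,0];R,p=target(o,e["Fhb"],[fx[0],fx[1],.042],fx[2])
print(move(R,p)); shot("wrist","b4")
w=cv2.imread("pics/b4.png")[130:280,200:450];cv2.imwrite("pics/b4c.png",cv2.resize(w,(800,480),interpolation=cv2.INTER_CUBIC))
E
```

```text
clock: 7.27
ee_pos: [0.5678, 0.0065, 0.1353]
ee_rot: [0.136, 0.991, 0.001, -0.003]
contact_force: [-0.9, -1.1, -2.6]
finger_gap: 0.0198
grasp_force: 30.0
clock: 7.52
ee_pos: [0.5689, 0.0069, 0.1379]
ee_rot: [0.136, 0.991, 0.001, -0.002]
contact_force: [1.1, 0.6, -2.7]
finger_gap: 0.02
grasp_force: 30.0
(array([ 0.6, -0.4, 60.6]), array([0.0012, 0.0003, 0.0007]))
```

View pics/b4c.png

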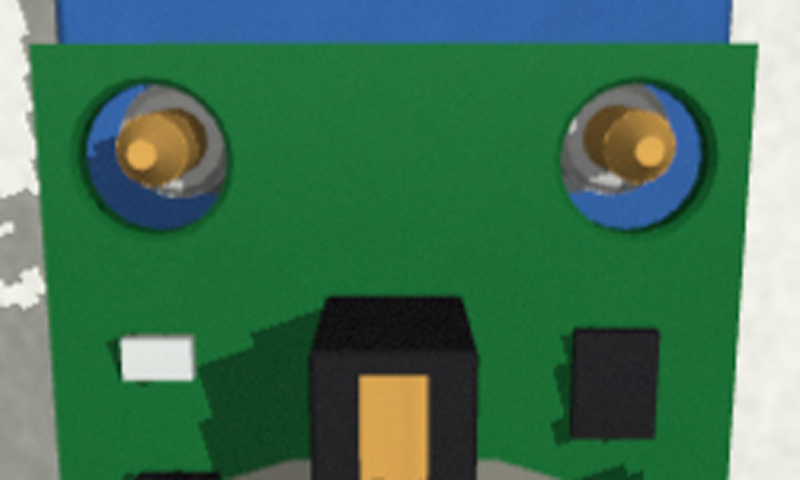

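Both brass tips are inside the holes: tip ends at (244.4,178.1) and (403.1,176.9), hole centres at (247.8,178.8) and (399.1,178.8). I turn that into a correction.

```bash
cat > corr.py <<'E'
from inhand import *
def corr(tag,holes,tips,ztop):
    "shift of plate in tool mm needed so holes sit over tips"
    C,_,_=load("wrist",tag);z=np.load(f"pics/{tag}.npz");Rt=Ro.from_quat(z["rot"]).as_matrix()
    H=(onz(C,holes,ztop)-z["pos"])@Rt*1e3;T=(onz(C,tips,.116)-z["pos"])@Rt*1e3
    print("H",H.round(1).tolist(),"T",T.round(1).tolist());D=(T-H)[:,:2]
    print("need shift",D.round(2),"mean",D.mean(0).round(2),"yaw",(np.arctan2(*(T[1]-T[0])[[0,1]])-np.arctan2(*(H[1]-H[0])[[0,1]])).round(4),"dist",np.linalg.norm(H[1]-H[0]),np.linalg.norm(T[1]-T[0]))
E
python3 - <<'E'
from corr import *
z=np.load("pics/b4.npz")["pos"][2]
corr("b4",[(247.8,178.8),(399.1,178.8)],[(244.4,178.1),(403.1,176.9)],z-.0354+.006)
E
```

```text
H [[52.2, -33.2, 29.6], [52.2, 34.7, 29.7]] T [[53.2, -33.2, 22.1], [53.7, 34.9, 22.3]]
need shift [[0.96 0.03]
 [1.47 0.19]] mean [1.22 0.11] yaw 0.0075 dist 67.87188050584507 68.03666610169526
```

```bash

python3 -m handwheel '[[[1.2,0.1,2,0,0,-0.007,10],[1.2,0.1,8,0,0,-0.007,10],[1.2,0.1,14,0,0,-0.007,10],[1.2,0.1,20,0,0,-0.007,10],[1.2,0.1,25,0,0,-0.007,10]]]'
python3 -m handwheel '[[[0,0,5,0,0,0,10],[0,0,10,0,0,0,10],[0,0,15,0,0,0,10],[0,0,18,0,0,0,10],[0,0,18,0,0,0,10]]]'
```

```text
clock: 7.98
ee_pos: [0.5669, 0.0077, 0.1104]
ee_rot: [0.132, 0.991, 0.001, -0.004]
contact_force: [-0.4, -0.1, -2.2]
finger_gap: 0.0199
grasp_force: 30.0
clock: 8.4
ee_pos: [0.5667, 0.0077, 0.0926]
ee_rot: [0.132, 0.991, 0.001, -0.004]
contact_force: [-0.1, 0.9, -2.5]
finger_gap: 0.0195
grasp_force: 30.0
```

Columns entered with no force. Continue to the collars.

```bash

python3 -m handwheel '[[[0,0,4,0,0,0,10],[0,0,8,0,0,0,10],[0,0,11,0,0,0,10],[0,0,12.5,0,0,0,10],[0,0,13.5,0,0,0,10]]]'
python3 -m handwheel '[[[0,0,0.5,0,0,0,10],[0,0,1,0,0,0,10],[0,0,1.5,0,0,0,10],[0,0,2,0,0,0,10],[0,0,2,0,0,0,10]]]'
```

```text
clock: 8.82
ee_pos: [0.5668, 0.0078, 0.0797]
ee_rot: [0.132, 0.991, 0.001, -0.003]
contact_force: [-0.5, 0.7, -1.5]
finger_gap: 0.0198
grasp_force: 30.0
clock: 9.23
ee_pos: [0.5669, 0.0078, 0.078]
ee_rot: [0.132, 0.991, 0.001, -0.003]
contact_force: [-0.3, -0.7, -3.7]
finger_gap: 0.0198
grasp_force: 30.0
```

```bash

python3 -m handwheel '[[[0,0,0.4,0,0,0,10],[0,0,0.8,0,0,0,10],[0,0,1.2,0,0,0,10],[0,0,1.6,0,0,0,10],[0,0,1.6,0,0,0,10]]]'
python3 - <<'E'
from h import *
print(monitor.observe()["contact_force"],monitor.observe()["ee_pos"])
E
```

```text
clock: 9.65
ee_pos: [0.567, 0.0078, 0.0775]
ee_rot: [0.132, 0.991, 0.001, -0.003]
contact_force: [-7.7, 1.9, 11.3]
finger_gap: 0.0194
grasp_force: 30.0
[-7.69799898  1.94814211 11.34268205] [0.56699485 0.00782853 0.07753547]
```

Contact at the expected height. Release and rise.

```bash

python3 -m handwheel '[[[0,0,0,0,0,0,24],[0,0,0,0,0,0,30],[0,0,0,0,0,0,45],[0,0,0,0,0,0,60],[0,0,0,0,0,0,60]]]'
python3 -m handwheel '[[[0,0,0,0,0,0,60],[0,0,-5,0,0,0,60],[0,0,-25,0,0,0,60],[0,0,-60,0,0,0,60],[0,0,-100,0,0,0,60]]]'
python3 -m handwheel '[[[-15,0,-35,0,0,0,93],[-30,0,-70,0,0,0,93],[-30,0,-100,0,0,0,93],[-30,0,-120,0,0,0,93],[-30,0,-120,0,0,0,93]]]'
python3 -m handwheel '[[[0,0,0,0,0,0,93],[0,0,0,0,0,0,93],[0,0,0,0,0,0,93]]]'
python3 - <<'E'
from plan import *
st,p,d=shot("wrist","b5");e=np.load("est.npz");fx=e["fix"];C=cam("wrist",st);P=cloud(C,d)
c,s=np.cos(fx[2]),np.sin(fx[2]);L=(P[:,:,:2]-fx[:2])@np.array([[c,-s],[s,c]])
g=(p[:,:,1]>1.4*p[:,:,0].astype(float))&(p[:,:,1]>1.3*p[:,:,2].astype(float))&(abs(L[:,:,0])<.09)&(abs(L[:,:,1])<.07)&(abs(P[:,:,2]-.048)<.03)
Q=np.c_[L[g],P[g][:,2]];A=np.c_[Q[:,:2],np.ones(len(Q))];k=np.ones(len(Q),bool)
for _ in range(4):
    w=np.linalg.lstsq(A[k],Q[k,2],rcond=None)[0];k=abs(A@w-Q[:,2])<.002
print("plane slopes, z",w,len(Q),k.sum());print(cv2.minAreaRect((Q[k,:2]*1e3).astype(np.float32)))
W=tool(e["Fc"]);print("cover above",move(W,e["oc"]+e["Fc"][:,2]*.16),st["q"].round(2))
E
```

```text
clock: 10.07
ee_pos: [0.5669, 0.0078, 0.0763]
ee_rot: [0.132, 0.991, 0.001, -0.003]
contact_force: [-1.0, -0.3, 0.8]
finger_gap: 0.0457
grasp_force: 0.0
clock: 10.48
ee_pos: [0.5666, 0.0075, 0.1762]
ee_rot: [0.132, 0.991, 0.001, -0.005]
contact_force: [0.5, 0.4, -0.5]
finger_gap: 0.0599
grasp_force: 0.0
clock: 10.9
ee_pos: [0.5981, -0.001, 0.3016]
ee_rot: [0.132, 0.991, 0.001, -0.0]
contact_force: [0.3, 0.2, 1.4]
finger_gap: 0.0889
grasp_force: 0.0
clock: 11.15
ee_pos: [0.5968, -0.0008, 0.2948]
ee_rot: [0.132, 0.991, 0.001, -0.004]
contact_force: [0.2, -0.7, -0.0]
finger_gap: 0.0927
grasp_force: 0.0
plane slopes, z [-0.00024747 -0.00039281  0.04836311] 9270 9085
((-0.42132568359375, -0.21144866943359375), (138.4184112548828, 99.6655502319336), 0.07574667036533356)
cover above (array([197.5, 211.1, 103.4]), array([-0.1283, -0.6037, -0.4206])) [-0.05 -0.06  1.54  0.    1.67 -1.35]
```

Board is flush (top plane at 48.4 mm, slopes <0.0004, centred within 0.5 mm). Now the cover.

```bash

python3 -m handwheel '[[[19,21,6,-0.013,-0.06,-0.042,93],[38,42,12,-0.026,-0.12,-0.084,93],[57,63,18,-0.038,-0.181,-0.126,93],[76,84,24,-0.051,-0.241,-0.168,93],[95,105,30,-0.064,-0.302,-0.21,93]]]'
python3 - <<'E'
from plan import *
e=np.load("est.npz")
print("cover above",move(tool(e["Fc"]),e["oc"]+e["Fc"][:,2]*.16),monitor.observe()["q"].round(2))
E
```

```text
clock: 11.62
ee_pos: [0.532, 0.1264, 0.2659]
ee_rot: [0.026, 0.988, 0.013, 0.151]
contact_force: [-0.6, -0.7, 0.3]
finger_gap: 0.0932
grasp_force: 0.0
cover above (array([ 96.5, 122.5,  50.3]), array([-0.0637, -0.2977, -0.2088])) [ 0.21 -0.36  1.86 -0.04  1.34 -1.31]
```

```bash

python3 -m handwheel '[[[19,24,10,-0.013,-0.06,-0.042,93],[38,49,20,-0.026,-0.12,-0.084,93],[58,74,30,-0.038,-0.18,-0.126,93],[77,98,40,-0.051,-0.24,-0.168,93],[96.5,122.5,50,-0.064,-0.298,-0.209,93]]]'
python3 -m handwheel '[[[0,0,0,0,0,0,93],[0,0,0,0,0,0,93],[0,0,0,0,0,0,93]]]'
python3 - <<'E'
from plan import *
e=np.load("est.npz")
st,p,d=shot("wrist","c1");print(monitor.observe()["q"].round(2))
print("cover above",move(tool(e["Fc"]),e["oc"]+e["Fc"][:,2]*.16))
C=cam("wrist",st);h=np.array([(a,b) for a in(-.054,.054) for b in(-.034,.034)])
print(proj(C,e["oc"]+np.c_[h,[.006]*4]@e["Fc"].T).round(0))
E
```

```text
clock: 12.03
ee_pos: [0.4605, 0.2551, 0.1937]
ee_rot: [-0.08, 0.951, 0.025, 0.297]
contact_force: [0.8, 0.4, -0.1]
finger_gap: 0.0929
grasp_force: 0.0
clock: 12.28
ee_pos: [0.4618, 0.2542, 0.1951]
ee_rot: [-0.079, 0.952, 0.025, 0.296]
contact_force: [-0.1, -0.4, 0.5]
finger_gap: 0.0931
grasp_force: 0.0
[ 0.57 -0.54  2.15 -0.27  0.98 -1.07]
cover above (array([2.2, 1.5, 1. ]), array([-0.001 , -0.0019, -0.0024]))
[[279. 160.]
 [368. 160.]
 [283. 292.]
 [364. 292.]]
```

View pics/c1.png

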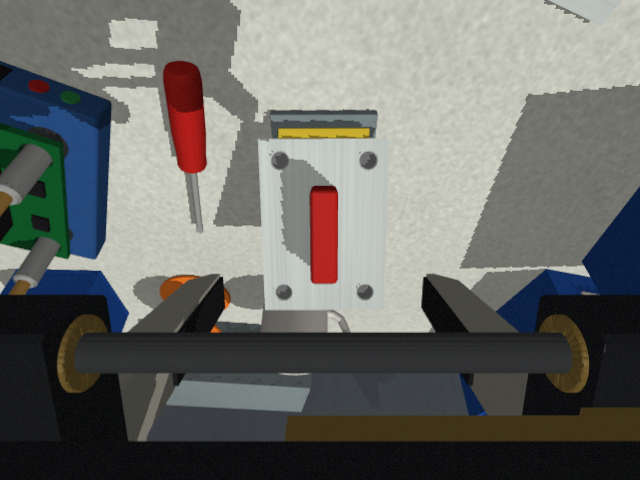

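Cover: holes at (280,160), (368.5,160), (284,292), (365,292); red grip centred at (324,235).

```bash
python3 - <<'E'
from plate import *
C,img,d=load("wrist","c1")
o,F=plate(C,d,[(280,160),(368.5,160),(284,292),(365,292)])
e=dict(np.load("est.npz"));e["oc"]=o;e["Fc"]=F;np.savez("est.npz",**e)
print(move(tool(F),o+F[:,2]*.036))
E
```

```text
origin [0.5506 0.2708 0.0621] x [0.8081 0.1383 0.5725] z [-0.5646 -0.0953  0.8199] tilt 34.93 dims 0.10804439376896015 0.0678225819635011 n 8125
(array([  1.9,   2.2, 124.9]), array([-0.0008, -0.0065, -0.0042]))
```

```bash

python3 -m handwheel '[[[1.9,2.2,25,-0.001,-0.0065,-0.004,93],[1.9,2.2,55,-0.001,-0.0065,-0.004,93],[1.9,2.2,85,-0.001,-0.0065,-0.004,93],[1.9,2.2,110,-0.001,-0.0065,-0.004,93],[1.9,2.2,124.5,-0.001,-0.0065,-0.004,93]]]'
python3 -m handwheel '[[[0,0,0,0,0,0,93],[0,0,0,0,0,0,60],[0,0,0,0,0,0,40],[0,0,0,0,0,0,28],[0,0,0,0,0,0,24]]]' 20
python3 -m handwheel '[[[0,0,0,0,0,0,10],[0,0,0,0,0,0,10],[0,0,0,0,0,0,10],[0,0,0,0,0,0,10],[0,0,0,0,0,0,10]]]' 30
python3 -m handwheel '[[[0,0,0,0,0,0,10],[0,0,0,0,0,0,10],[0,0,0,0,0,0,10],[0,0,0,0,0,0,10],[0,0,0,0,0,0,10]]]' 35
python3 - <<'E'
from plate import *
e=np.load("est.npz");st=monitor.observe()
print(move(tool(e["Fc"]),e["oc"]+e["Fc"][:,2]*.036),st["grasp_force"],st["finger_gap"])
E
```

```text
clock: 12.75
ee_pos: [0.5312, 0.2662, 0.089]
ee_rot: [-0.08, 0.951, 0.024, 0.298]
contact_force: [0.3, 1.2, 0.4]
finger_gap: 0.0925
grasp_force: 0.0
clock: 13.17
ee_pos: [0.5297, 0.2679, 0.0928]
ee_rot: [-0.081, 0.95, 0.025, 0.3]
contact_force: [0.1, 0.8, 0.2]
finger_gap: 0.0712
grasp_force: 0.0
clock: 13.58
ee_pos: [0.5295, 0.2679, 0.0914]
ee_rot: [-0.081, 0.95, 0.025, 0.299]
contact_force: [0.6, 0.4, -0.2]
finger_gap: 0.0376
grasp_force: 0.0
clock: 14.0
ee_pos: [0.5295, 0.2678, 0.0913]
ee_rot: [-0.081, 0.95, 0.025, 0.299]
contact_force: [-0.3, -0.5, 0.7]
finger_gap: 0.0196
grasp_force: 34.9
(array([-0.7, -0.6,  0.1]), array([ 0.0006, -0.    ,  0.0007])) 34.92508292198181 0.01963632283353841
```

```bash

python3 -m handwheel '[[[0,0,-8,0,0,0,10],[0,0,-20,0,0,0,10],[0,0,-40,0,0,0,10],[0,0,-65,0,0,0,10],[0,0,-90,0,0,0,10]]]' 35
python3 -m handwheel '[[[0,0,-15,0,0,0,10],[0,0,-30,0,0,0,10],[0,0,-40,0,0,0,10],[0,0,-40,0,0,0,10]]]'
python3 - <<'E'
from inhand import *
e=np.load("est.npz");fx=e["fix"]
F=np.diag([-1.,1,-1]);o=np.array([-.0007,-.0006,.036])
R,p=target(o,F,[fx[0],fx[1],.175],fx[2])
st=monitor.observe();R0=Ro.from_quat(st["ee_rot"]);rv=(R0.inv()*Ro.from_matrix(R)).as_rotvec()
Rm=(R0*Ro.from_rotvec(rv/2)).as_matrix();pm=(st["ee_pos"]+p)/2;pm[2]=.275
print(st["contact_force"],st["finger_gap"]);a=move(Rm,pm);print(a)
st2=dict(ee_pos=st["ee_pos"]+R0.apply(a[0]/1e3),ee_rot=(R0*Ro.from_rotvec(a[1])).as_quat());print(move(R,p,st2))
E
```

```text
clock: 14.42
ee_pos: [0.4775, 0.2588, 0.165]
ee_rot: [-0.081, 0.951, 0.025, 0.298]
contact_force: [-0.2, 0.3, -1.6]
finger_gap: 0.02
grasp_force: 35.0
clock: 14.75
ee_pos: [0.4557, 0.2556, 0.1999]
ee_rot: [-0.081, 0.95, 0.026, 0.3]
contact_force: [-0.3, -0.3, -2.0]
finger_gap: 0.0194
grasp_force: 35.0
[-0.332089   -0.34548136 -1.99379674] 0.019410314516785876
(array([ -71.8, -131.5,  -41.4]), array([0.0669, 0.301 , 0.2115]))
(array([ -41.8, -122.9,   76. ]), array([0.067 , 0.3009, 0.2114]))
```

```bash

python3 -m handwheel '[[[-12,-20,-12,0.01,0.045,0.032,10],[-26,-44,-22,0.022,0.1,0.07,10],[-41,-72,-32,0.037,0.165,0.117,10],[-56,-102,-38,0.052,0.235,0.165,10],[-72,-131.5,-41,0.067,0.301,0.2115,10]]]'
python3 -m handwheel '[[[-8,-28,8,0.014,0.065,0.045,10],[-17,-56,22,0.03,0.135,0.095,10],[-26,-82,40,0.045,0.2,0.14,10],[-34,-105,60,0.058,0.26,0.183,10],[-42,-123,76,0.067,0.301,0.2115,10]]]'
python3 -m handwheel '[[[0,0,0,0,0,0,10],[0,0,0,0,0,0,10],[0,0,0,0,0,0,10]]]'
python3 - <<'E'
from inhand import *
e=np.load("est.npz");fx=e["fix"];F=np.diag([-1.,1,-1]);o=np.array([-.0007,-.0006,.036])
R,p=target(o,F,[fx[0],fx[1],.113],fx[2]);print(move(R,p))
E
```

```text
clock: 15.17
ee_pos: [0.5138, 0.1306, 0.2736]
ee_rot: [0.027, 0.988, 0.013, 0.15]
contact_force: [0.0, 0.9, -2.6]
finger_gap: 0.0198
grasp_force: 35.0
clock: 15.58
ee_pos: [0.5709, 0.0057, 0.2062]
ee_rot: [0.135, 0.991, -0.001, -0.004]
contact_force: [0.1, -0.1, -3.3]
finger_gap: 0.02
grasp_force: 35.0
clock: 15.83
ee_pos: [0.5703, 0.008, 0.2083]
ee_rot: [0.133, 0.991, -0.001, -0.001]
contact_force: [-0.6, 0.2, -3.3]
finger_gap: 0.0201
grasp_force: 35.0
(array([ 0.9,  0. , 59.3]), array([-0.0021, -0.002 , -0.0005]))
```

```bash

python3 -m handwheel '[[[1.4,0,15,-0.002,-0.002,0,10],[1.4,0,32,-0.002,-0.002,0,10],[1.4,0,46,-0.002,-0.002,0,10],[1.4,0,55,-0.002,-0.002,0,10],[1.4,0,59,-0.002,-0.002,0,10]]]'
python3 -m handwheel '[[[0,0,0,0,0,0,10],[0,0,0,0,0,0,10],[0,0,0,0,0,0,10]]]'
python3 - <<'E'
from h import *
st,p,d=shot("wrist","c2");print(st["ee_pos"],st["contact_force"])
w=cv2.imread("pics/c2.png")[130:280,200:450];cv2.imwrite("pics/c2c.png",cv2.resize(w,(800,480),interpolation=cv2.INTER_CUBIC))
E
```

```text
clock: 16.25
ee_pos: [0.5682, 0.0087, 0.1489]
ee_rot: [0.133, 0.991, -0.0, -0.0]
contact_force: [-0.3, 0.2, -2.5]
finger_gap: 0.0201
grasp_force: 35.0
clock: 16.5
ee_pos: [0.5691, 0.0082, 0.151]
ee_rot: [0.133, 0.991, -0.0, 0.001]
contact_force: [-0.1, 0.3, -3.0]
finger_gap: 0.0196
grasp_force: 35.0
[0.56911481 0.00824696 0.15099005] [-0.08102647  0.32974797 -2.97943586]
```

View pics/c2c.png

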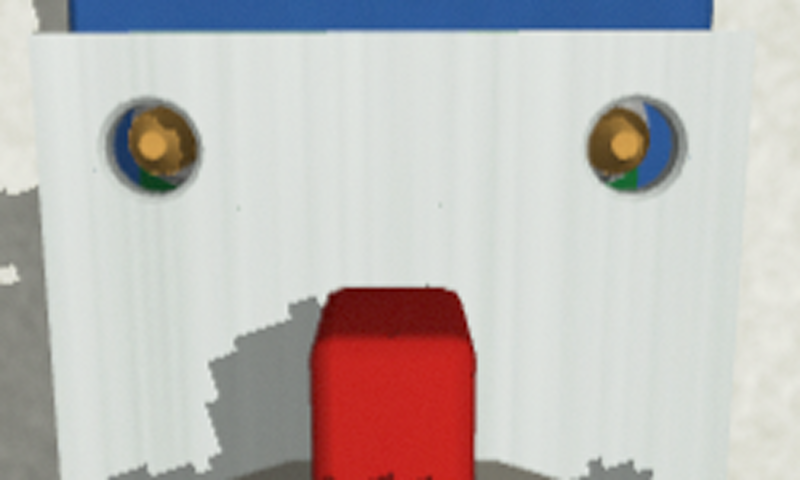

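Both tips are visible in the cover's holes: tip ends at (248.1,175.3) and (395.6,175.3), hole centres at (248.0,175.5) and (399.1,175.2). Computing the correction.

```bash
python3 - <<'E'
from corr import *
corr("c2",[(248.0,175.5),(399.1,175.2)],[(248.1,175.3),(395.6,175.3)],np.load("pics/c2.npz")["pos"][2]-.036+.006)
E
```

```text
H [[53.7, -33.1, 29.9], [53.8, 34.6, 29.9]] T [[53.3, -34.0, 34.9], [53.3, 34.0, 34.9]]
need shift [[-0.31 -0.93]
 [-0.45 -0.62]] mean [-0.38 -0.77] yaw -0.002 dist 67.7264178187584 68.03722062121304
```

```bash

python3 -m handwheel '[[[-0.4,-0.8,0,0,0,0,10],[-0.4,-0.8,3,0,0,0,10],[-0.4,-0.8,6,0,0,0,10],[-0.4,-0.8,9,0,0,0,10],[-0.4,-0.8,12,0,0,0,10]]]'
python3 -m handwheel '[[[0,0,3,0,0,0,10],[0,0,6,0,0,0,10],[0,0,8,0,0,0,10],[0,0,9,0,0,0,10],[0,0,9,0,0,0,10]]]'
```

```text
clock: 16.97
ee_pos: [0.5688, 0.0073, 0.1375]
ee_rot: [0.133, 0.991, -0.0, 0.0]
contact_force: [-0.9, 0.2, -2.2]
finger_gap: 0.0199
grasp_force: 35.0
clock: 17.38
ee_pos: [0.5689, 0.0073, 0.1287]
ee_rot: [0.133, 0.991, -0.0, 0.0]
contact_force: [-0.6, -0.1, -3.0]
finger_gap: 0.0196
grasp_force: 35.0
```

```bash

python3 -m handwheel '[[[0,0,0.5,0,0,0,10],[0,0,1,0,0,0,10],[0,0,1.5,0,0,0,10],[0,0,2,0,0,0,10],[0,0,2,0,0,0,10]]]'
python3 -m handwheel '[[[0,0,0.3,0,0,0,10],[0,0,0.6,0,0,0,10],[0,0,0.9,0,0,0,10],[0,0,1.2,0,0,0,10],[0,0,1.2,0,0,0,10]]]'
```

```text
clock: 17.8
ee_pos: [0.5689, 0.0073, 0.1269]
ee_rot: [0.133, 0.991, -0.0, 0.0]
contact_force: [0.1, -0.8, -2.9]
finger_gap: 0.0201
grasp_force: 35.0
clock: 18.22
ee_pos: [0.5691, 0.0073, 0.1263]
ee_rot: [0.133, 0.991, -0.0, 0.0]
contact_force: [-1.9, 0.4, 4.3]
finger_gap: 0.0197
grasp_force: 35.0
```

```bash

python3 -m handwheel '[[[0,0,0.3,0,0,0,10],[0,0,0.5,0,0,0,10],[0,0,0.5,0,0,0,10]]]'
python3 -m handwheel '[[[0,0,0,0,0,0,24],[0,0,0,0,0,0,30],[0,0,0,0,0,0,45],[0,0,0,0,0,0,60],[0,0,0,0,0,0,60]]]'
python3 -m handwheel '[[[0,0,0,0,0,0,60],[0,0,-5,0,0,0,60],[0,0,-25,0,0,0,60],[0,0,-60,0,0,0,60],[0,0,-100,0,0,0,60]]]'
python3 -m handwheel '[[[-15,0,-35,0,0,0,93],[-30,0,-65,0,0,0,93],[-30,0,-90,0,0,0,93],[-30,0,-90,0,0,0,93],[-30,0,-90,0,0,0,93]]]'
python3 -m handwheel '[[[0,0,0,0,0,0,93],[0,0,0,0,0,0,93],[0,0,0,0,0,0,93]]]'
python3 - <<'E'
from plan import *
st,p,d=shot("wrist","c3");fx=np.load("est.npz")["fix"];C=cam("wrist",st);P=cloud(C,d)
c,s=np.cos(fx[2]),np.sin(fx[2]);L=(P[:,:,:2]-fx[:2])@np.array([[c,-s],[s,c]])
g=(abs(L[:,:,0])<.09)&(abs(L[:,:,1])<.07)&(abs(P[:,:,2]-.096)<.012)&(d>0)
Q=np.c_[L[g],P[g][:,2]];A=np.c_[Q[:,:2],np.ones(len(Q))];k=np.ones(len(Q),bool)
for _ in range(5):
    w=np.linalg.lstsq(A[k],Q[k,2],rcond=None)[0];k=abs(A@w-Q[:,2])<.002
print("plane",w,len(Q),k.sum(),cv2.minAreaRect((Q[k,:2]*1e3).astype(np.float32)),st["ee_pos"],st["contact_force"])
E
```

```text
clock: 18.47
ee_pos: [0.5691, 0.0073, 0.1262]
ee_rot: [0.133, 0.991, -0.0, 0.001]
contact_force: [-4.7, -0.7, 8.8]
finger_gap: 0.0196
grasp_force: 35.0
clock: 18.88
ee_pos: [0.5689, 0.0073, 0.1251]
ee_rot: [0.133, 0.991, -0.0, 0.0]
contact_force: [0.1, 0.1, 0.2]
finger_gap: 0.0455
grasp_force: 0.0
clock: 19.3
ee_pos: [0.568, 0.0074, 0.2251]
ee_rot: [0.133, 0.991, -0.0, -0.001]
contact_force: [1.2, 0.5, 0.5]
finger_gap: 0.0599
grasp_force: 0.0
clock: 19.72
ee_pos: [0.5981, -0.0006, 0.3167]
ee_rot: [0.133, 0.991, 0.0, 0.001]
contact_force: [0.5, -0.4, -0.4]
finger_gap: 0.0885
grasp_force: 0.0
clock: 19.97
ee_pos: [0.5974, -0.0005, 0.3141]
ee_rot: [0.133, 0.991, -0.0, -0.001]
contact_force: [0.4, 0.1, 0.3]
finger_gap: 0.0928
grasp_force: 0.0
plane [-0.00017862 -0.00038404  0.09640194] 13451 13140 ((0.45882415771484375, -0.3701362609863281), (140.12777709960938, 100.23558044433594), 0.2464415580034256) [ 5.97417197e-01 -5.13133652e-04  3.14086697e-01] [0.38993935 0.05129536 0.30192675]
```

Cover is flush (top at 96.4 mm, level, centred within 0.6 mm) and the robot is clear. Handing in.

```bash
python3 -c "
from bench import workorder
print(workorder.close_job())"
```

```text
the job is handed in; nothing more can be done
None
```

The green board is flush on the lower collars and the aluminium cover is flush on the upper shoulders, both level and within 0.6 mm of centre by the wrist camera; the job was handed in just after 20 s on the clock, and no verdict came back.

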